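# Draw out the folding trolley's handle to its second stop and hold it up

### The job

A folding hand trolley lies folded flat on the packing desk. Take its black handle grip so that the red button in the grip is squeezed in, draw the handle straight out past its first stop until it clicks home at the second, fully extended, and then lift the handle end about 8 cm, leaving the wheel end resting on the desk, and finish still gripping it and holding it up like that for me to take over. Do not drag the trolley along the desk, and leave the other things where they are.

Things in the scene. Friction and masses are not known exactly. Their poses are not given: they have to be found in the camera images.
- trolley: Folding hand trolley, 2.6 kg, loose, lying folded on rubber feet and its two flat wheels; 520 mm long, 290 wide, 74 high; aluminium tubes, dark foot plate folded on top. Origin: on the desk under the frame's middle. The handle draws out along its own -x, away from the wheels; z is up. Its weight holds it against a pull of about 12 N.
- grip (a point): Centre of the handle's grip: round black bar 26 mm thick, 130 long along the trolley's y (90 mm plain between end bosses), axis 48 mm above the desk, nothing under it; axes as the trolley's. Stowed it is 300 mm to the trolley's -x, with a 60 mm clear gap behind it (+x) to the next bracket. Pinched from above across x it is 35 mm wide, 28 with the button in.
- button_face (a point): Middle of the red button's outer face: 46 mm wide, 15 mm high, in the outer (-x) side of the grip bar, 22 mm from the bar's axis. It is pressed towards the trolley's +x.
- release (a joint): The red button's travel, m: 0 out, 0.007 fully in (3 N to start, 7 N fully in; springs back). In by 0.006 or more it frees the handle. Otherwise a latch locks the handle stowed, stops it drawing on at the first stop, and stops it sliding back at the second.
- handle (a joint): Draw of the grip with its thin steel tubes out of the middle tubes, m: 0 stowed, 0.14 drawn out to the first stop. It slides with about 1 to 2 N and runs out before the middle tubes follow.
- stage (a joint): Draw of the middle tubes out of the trolley's frame, m: 0 stowed, 0.14 at the second stop, the grip then 0.28 out in all. A spring ball holds it at 0 and clicks in again over the last 8 mm before 0.14: about 8 N to pull out of the first and into the second, 2 N between.
- plate (a point): Point on top of the folded foot plate, on the trolley's middle line, 90 mm from its origin towards the wheels (its own +x), 72 mm above the desk while the trolley lies flat. It rises only a little when the trolley is tipped up on its wheel end.
- parcel: Bystander, loose: taped brown carton 180 x 130 x 85 mm, origin under its centre.
- small_box: Bystander, loose: small taped brown carton 110 x 80 x 70 mm, origin under its centre.
- flask: Bystander, loose: dark steel drinking flask, 72 mm across, 225 mm tall, origin under its centre.
- tape_gun: Bystander, loose: grey hand tape dispenser with a tan roll, lying on its side, about 170 x 210 x 55 mm, origin under the roll's centre.
- label_roll: Bystander, loose: white roll of labels standing on end, 80 mm across, 75 mm tall, origin under its centre.
- cutter: Bystander, loose: yellow carton cutter lying flat, 185 mm long, 20 mm high, origin under its handle's middle.
- stapler: Bystander, loose: black stapler, 145 x 38 x 47 mm, origin under its centre.

How it is judged:
By the outcome, as a careful person would: the job done as asked, in the order asked, and still so for the second after the job is handed in, while the arm keeps its last pose, push and grip.
It also fails if it takes over 45 s, if anything falls off the work surface, if the arm or the gripper's body presses on something with over 40 N, if the wrist force passes 120 N, or if a joint passes its speed limit or range.

### The arm

A 6-joint arm with a two-finger parallel gripper is mounted at the origin on the work surface. World frame = base frame: x ahead of the robot, y to its left, z up, the work surface at z = 0. Lengths are in m, angles in rad, forces in N, time in s.
With the tool pointing down it reaches from about 0.35 to 0.775 m from the base axis. Payload 7.3 kg.
Tool frame: the origin (TCP) lies at the very end of the fingers, on their centre line; the grasp point (between the pads) lies 19 mm behind it (grip_depth is the distance from the TCP to the grasp point, in m); z points along the fingers, y is the direction in which the jaws open and shut (so a half turn about z gives the same grasp; the last joint's range is limited). The gripper opens to 92 mm and grips with 3 to 60 N. Pads are 19 mm wide; open, the fingers measure 130 mm over their backs; the gripper's body (75 mm by 190 mm) begins 47 mm behind the grasp point.
Start: joints at [1.066, 0.342, 1.524, -0, 1.275, -0.146], TCP at [0.184, 0.492, 0.227] pointing down, gripper open.
Joint ranges: [-2.53, 2.53], [-0.77, 2.02], [0.04, 2.7], [-1, 4.14], [0.28, 2.66], [-3.11, 3.11]. Speed limits (rad/s): [2.57, 2.57, 3.14, 3.14, 3.14, 3.14].

### API

Orientations are given as a rotation vector (axis times angle).
In Python, from workcell import sense, capture, camera_params, hand_in, grip_depth gives the robot as it stands.
- The arm moves only by the tool arm_command, never from a script. Its argument "deltas" is a list of rows, each a list of 2 entries, a list of its own where there are three numbers: the shift along the tool's x, y, z in mm, then the turn about the tool's z in rad. In form: [[[tx, ty, tz], turn], ...]. A call has exactly 8 rows; each row is the pose to reach, as a shift and turn from the pose commanded when the call began, along the tool's axes at that moment; what a row does not reach only later rows make up. A row lasts 1/12 s, in which the tool goes at most 41.7 mm and 7.16 degrees, less where a joint would pass 70% of its speed; a pose out of reach is approached as far as the arm can. A call with a gripper value outside its range is refused whole. "grip" is the gripper command: -1 is shut, 1 is fully open, values between are in proportion, set as the call begins (left out, the last holds). The fingers move at their own pace and stop on an object; "squeeze" is the grip in N (left out, the last holds). Time passes only in rows, so rows that repeat a pose let the fingers close, or fill a call up. It gives the time, the measured TCP pose, the force and the opening at its end, in the units of the state.
- sense(): the state, without advancing time (a new reading comes with each control period).
- capture(name): name is "scene" or "top"; returns the picture (420x560x3 uint8, blue, green, red); there is no depth.
- camera_params(name): a dict with "mtx" (3x3 intrinsics, pixels), "position" and "orientation" of the camera in the world. Camera axes: x right, y down, z forward; pixel columns grow to the right and rows downward; lengths in m; the calibration is good to about 2 mm. A picture is of the moment at which its call begins. camera_params takes no time and is no camera call.
- hand_in(): hands the job in, once; it reports no verdict.
The state is a dict: "t": time; "q": joint angles; "joint_vel": joint speeds; "joint_efforts": joint torques, N m; "tcp_pos": TCP position; "eef_rot": TCP orientation; "ft_force": force on the tool from outside, world axes, zero at the start; "wrist_torque": the same for the moment, N m; "finger_gap": opening from 0.0 (shut) to 1.0 (fully open).
Only numpy, scipy, OpenCV 4.12 (cv2) and the standard library are available. Lean on these libraries where they do the work, as an engineer would, in place of code of your own. Each camera call takes 0.05 s, during which the arm holds its last target.

## Working session

There is one attempt and no reset: what is moved stays moved. The work goes in short steps, Python scripts to look and compute and a tool call to move; the robot and the scene stay as the last step left them, time stands still between calls to the robot, and variables do not carry over. Pictures are saved under pics/ and viewed, and the job is handed in when it is done.

Besides the shell and the picture viewer there is one more tool, called after ">>>" as a command line: name --argument value ..., lists and objects as JSON in quotes. arm_command: Moves the arm, as the interface text tells. Its arguments: {"type":"object","properties":{"deltas":{"type":"array","items":{"type":"array"}},"grip":{"type":"number"},"squeeze":{"type":"number"}},"required":["deltas"]}

```bash
mkdir -p pics; ls; python3 - <<'E'
from workcell import *
import cv2
for n in ("scene","top"):
    im=capture(n); cv2.imwrite(f"pics/{n}0.png",im)
    p=camera_params(n); print(n,p)
print(sense(), grip_depth)
E
```

```text
pics
scene {'mtx': array([[491.10708436,   0.        , 279.46238236],
       [  0.        , 491.10708436, 219.95010113],
       [  0.        ,   0.        ,   1.        ]]), 'position': array([1.43173938, 0.22774354, 1.14689884]), 'orientation': array([-1.6087506 , -2.05154081,  0.72890397])}
top {'mtx': array([[455.61666777,   0.        , 288.49652128],
       [  0.        , 455.61666777, 201.3564501 ],
       [  0.        ,   0.        ,   1.        ]]), 'position': array([0.27437531, 0.00597505, 1.45709546]), 'orientation': array([-2.1528772 ,  2.09229748, -0.19700699])}
{'t': 0.1, 'q': array([ 1.06599359e+00,  3.42603160e-01,  1.52489830e+00, -3.62706079e-05,
        1.27541713e+00, -1.46021811e-01]), 'joint_vel': array([-0.00059429, -0.00133069, -0.00182855, -0.00016618, -0.00126912,
       -0.0010191 ]), 'joint_efforts': array([ 1.52243825e-03, -4.32003629e+01, -2.44693726e+01,  7.17912172e-02,
        5.24656812e-02, -7.76056390e-05]), 'tcp_pos': array([0.18416932, 0.49125255, 0.22614846]), 'eef_rot': array([-5.60467678e-01, -3.09079596e+00,  1.99062926e-03]), 'ft_force': array([ 0.92572844, -0.08623773,  0.39462554]), 'wrist_torque': array([-0.02584097, -0.05226252,  0.01503451]), 'finger_gap': 0.9952923527878182} 0.0188
```

View pics/scene0.png

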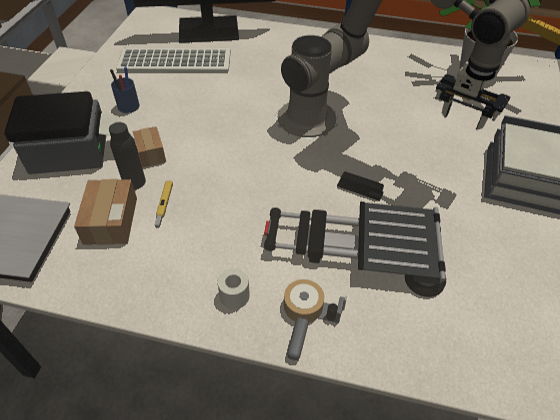

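View pics/top0.png

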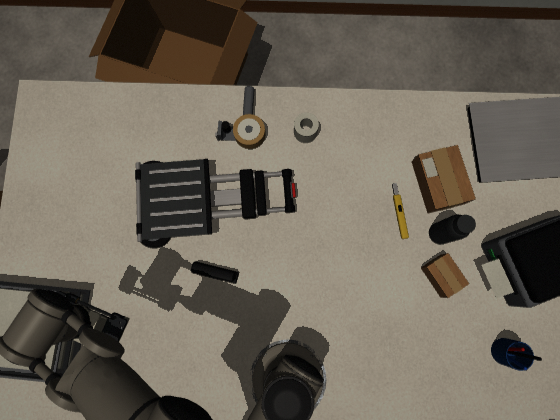

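The scene picture shows the trolley in the middle with its grip and red button on the left (around 268,230). In the top view the grip is at about (290,190) with the red button at (295,190), and the handle draws out to image right (world -y) towards the cutter at (400,210).

```bash
cat > h.py <<'E'
import numpy as np, cv2
from scipy.spatial.transform import Rotation as R
from workcell import *
def ray(n,u,v,z):
    p=camera_params(n); Rm=R.from_rotvec(p["orientation"]).as_matrix()
    d=Rm@np.linalg.inv(p["mtx"])@np.array([u,v,1.]); c=p["position"]
    return c+d*(z-c[2])/d[2]
def proj(n,X):
    p=camera_params(n); Rm=R.from_rotvec(p["orientation"]).as_matrix()
    x=p["mtx"]@(Rm.T@(np.array(X)-p["position"])); return x[:2]/x[2]
E
python3 - <<'E'
import cv2
a=cv2.imread('pics/top0.png')[145:250,130:310]
cv2.imwrite('pics/topc.png',cv2.resize(a,None,fx=4.4,fy=4.4,interpolation=cv2.INTER_CUBIC))
a=cv2.imread('pics/scene0.png')[190:270,250:370]
cv2.imwrite('pics/scenec.png',cv2.resize(a,None,fx=6,fy=6,interpolation=cv2.INTER_CUBIC))
E
```

```text
(no output)
```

View pics/topc.png

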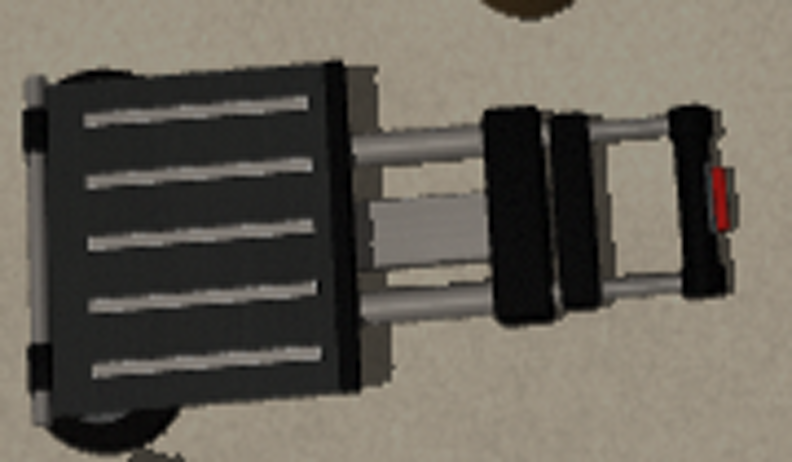

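View pics/scenec.png

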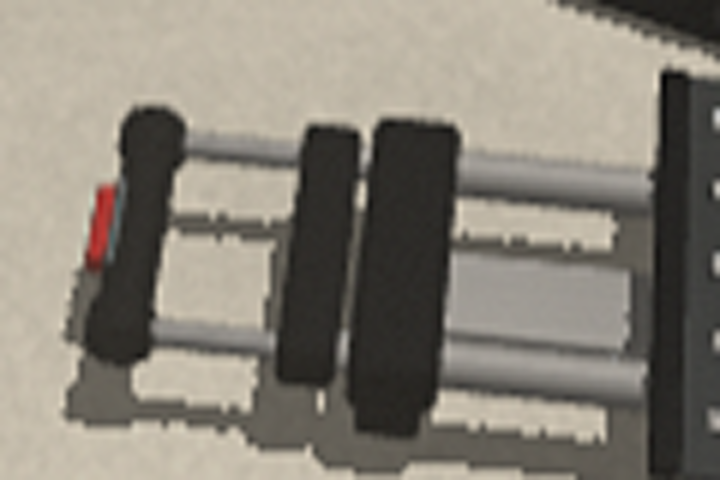

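```bash
python3 - <<'E'
from h import *
T=lambda u,v,z:ray("top",130+(u+.5)/4.4-.5,145+(v+.5)/4.4-.5,z)
S=lambda u,v,z:ray("scene",250+(u+.5)/6-.5,190+(v+.5)/6-.5,z)
def show(n,a): print(n,np.round(a,4))
a=T(690,108,.048);b=T(704,297,.048);show("top bosses",[a,b,(a+b)/2]);print(np.linalg.norm(a-b),np.degrees(np.arctan2(*(a-b)[[1,0]])))
show("bar mid",T(697,201,.055))
a=S(152,137,.048);b=S(118,328,.048);show("scene bosses",[a,b,(a+b)/2]);print(np.linalg.norm(a-b))
show("button top",T(731,199,.048));show("button sc",S(94,228,.048))
for p,q in (((360,150),(670,127)),((362,305),(680,285))):
    d=T(*q,.05)-T(*p,.05);print(np.degrees(np.arctan2(d[1],d[0])))
for e in ((27,80),(40,420)): show("rear",T(*e,.05))
d=(T(305,103,.072)-T(88,121,.072));print(np.degrees(np.arctan2(d[1],d[0])))
d=(T(318,353,.072)-T(95,371,.072));print(np.degrees(np.arctan2(d[1],d[0])))
for n,p,z in (("cutter",(400,212),.02),("cuttip",(395,186),.01),("cutend",(405,237),.02),("parcel",(443,180),.08),("flask",(452,229),.1)): show(n,ray("top",*p,z))
s=sense();M=R.from_rotvec(s["eef_rot"]).as_matrix();print(M,s["tcp_pos"])
E
```

```text
top bosses [[0.6448 0.0216 0.048 ]
 [0.5063 0.0076 0.048 ]
 [0.5755 0.0146 0.048 ]]
0.13919151269793734 5.78517035966571
bar mid [0.5745 0.0145 0.055 ]
scene bosses [[0.5147 0.0094 0.048 ]
 [0.6324 0.0221 0.048 ]
 [0.5736 0.0157 0.048 ]]
0.11834447066995646
button top [ 0.5782 -0.0098  0.048 ]
button sc [ 0.5772 -0.0038  0.048 ]
-83.98612651582148
-84.70969485458461
rear [0.6514 0.5031 0.05  ]
rear [0.405  0.4716 0.05  ]
-83.44577060701674
-83.69717080480245
cutter [ 0.5213 -0.3451  0.02  ]
cuttip [ 0.6084 -0.3327  0.01  ]
cutend [ 0.4416 -0.3596  0.02  ]
parcel [ 0.6156 -0.4656  0.08  ]
flask [ 0.4604 -0.4806  0.1   ]
[[-9.36329242e-01  3.51122737e-01 -6.10892203e-04]
 [ 3.51123233e-01  9.36328516e-01 -1.17732503e-03]
 [ 1.58610204e-04 -1.31686229e-03 -9.99999120e-01]] [0.18416932 0.49125255 0.22614846]
```

>>> arm_command --deltas '[[[-20,-12,0],-0.05],[[-55,-32,0],-0.15],[[-90,-52,0],-0.26],[[-125,-73,0],-0.36],[[-160,-93,0],-0.44],[[-195,-113,0],-0.464],[[-230,-134,0],-0.464],[[-260,-151,0],-0.464]]' --grip 0.3 --squeeze 35

```text
t: 0.77
tcp_pos: [0.3757, 0.2566, 0.2266]
eef_rot: [0.164, -3.137, 0.001]
ft_force: [0.1, 0.4, 0.1]
finger_gap: 0.648
```

```bash
cat >> h.py <<'E'
def to(p,yaw=96.0):
    s=sense();M=R.from_rotvec(s["eef_rot"]).as_matrix()
    print("t",round(s["t"],2),"tcp",np.round(s["tcp_pos"],4),"yaw",np.degrees(np.arctan2(M[1,1],M[0,1])),"tilt",np.round(M[:2,2],4),"f",np.round(s["ft_force"],1),"gap",round(s["finger_gap"]*92,1),"q",np.round(s["q"],2))
    print("delta mm",np.round(1000*M.T@(np.array(p)-s["tcp_pos"]),1))
E
python3 -c "
from h import *
to([.5756,.0135,.15])"
```

```text
t 0.77 tcp [0.3757 0.2566 0.2266] yaw 96.0017532258948 tilt [-0.0002 -0.0004] f [0.1 0.4 0.1] gap 59.6 q [ 0.43  0.21  1.7  -0.    1.22 -1.24]
delta mm [-173.4 -262.6   76.7]
```

>>> arm_command --deltas '[[[-18,-27,5],0],[[-40,-61,15],0],[[-63,-95,26],0],[[-86,-130,38],0],[[-109,-165,50],0],[[-132,-200,60],0],[[-155,-235,70],0],[[-173,-262,77],0]]'

```text
t: 1.43
tcp_pos: [0.5749, 0.0146, 0.1486]
eef_rot: [0.164, -3.136, -0.001]
ft_force: [1.4, 1.1, -0.2]
finger_gap: 0.652
```

```bash
python3 - <<'E'
from h import *
to([.5756,.0135,.10])
for n,c in (("top",(200,150)),("scene",(220,190))):
    im=capture(n)[c[1]-40:c[1]+90,c[0]:c[0]+180]
    cv2.imwrite(f'pics/{n}1.png',cv2.resize(im,None,fx=4.4,fy=4.4,interpolation=cv2.INTER_CUBIC))
E
```

```text
t 1.43 tcp [0.5749 0.0146 0.1486] yaw 96.00278797370964 tilt [-0.0012  0.0003] f [ 1.4  1.1 -0.2] gap 60.0 q [-0.11  0.5   1.49  0.    1.14 -1.78]
delta mm [-0.6 -1.2 48.6]
```

View pics/scene1.png

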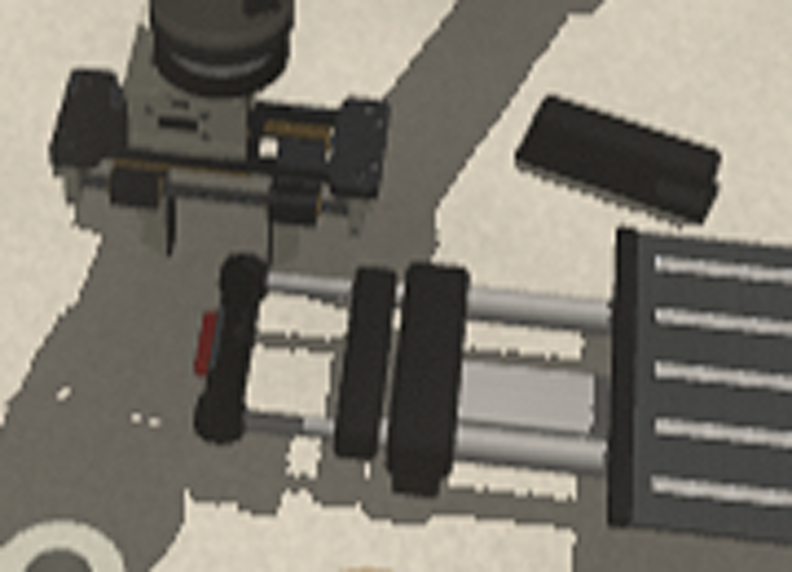

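View pics/top1.png

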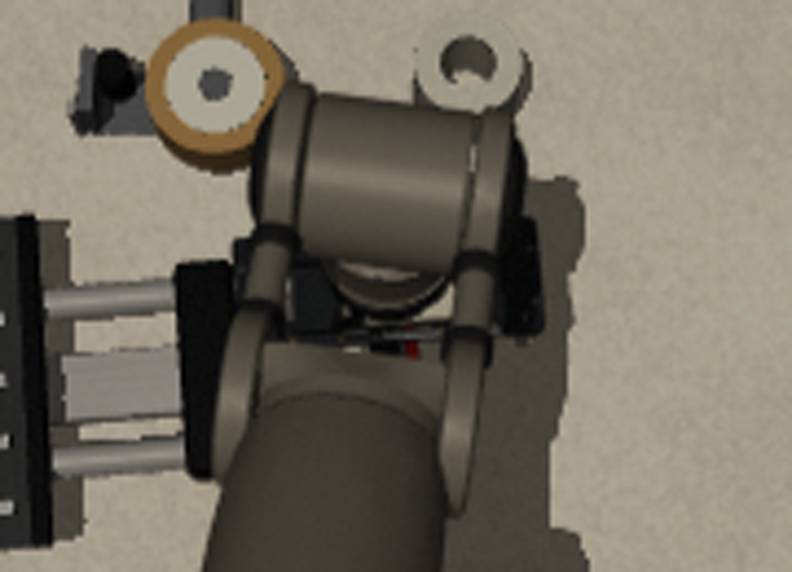

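The gripper sits above the grip, with the fingertips at about (171,250) and (270,255) in the scene crop, either side of the bar. I'll lower it and check again.

>>> arm_command --deltas '[[[0,-1,10],0],[[0,-1,25],0],[[0,-1,40],0],[[0,-1,55],0],[[0,-1,68],0],[[0,-1,74],0],[[0,-1,74],0],[[0,-1,74],0]]'

```text
t: 2.2
tcp_pos: [0.574, 0.0163, 0.0758]
eef_rot: [0.167, -3.137, -0.0]
ft_force: [-0.1, 0.8, -0.6]
finger_gap: 0.65
```

```bash
python3 - <<'E'
from h import *
to([.5756,.0135,.029])
n="scene";im=capture(n)[150:270,210:340]
cv2.imwrite(f'pics/{n}2.png',cv2.resize(im,None,fx=5,fy=5,interpolation=cv2.INTER_CUBIC))
p=sense()["tcp_pos"];d=np.array([.1045,-.9945,0])
for o in (-.03,0,.03): print(o,(proj(n,p+o*d)-[210,150])*5)
E
```

```text
t 2.2 tcp [0.574  0.0163 0.0758] yaw 96.0822765678617 tilt [-0.0004  0.0002] f [-0.1  0.8 -0.6] gap 59.8 q [-0.11  0.59  1.58  0.    0.98 -1.78]
delta mm [-1.3 -3.  46.8]
-0.03 [363.83711809 365.34497343]
0 [311.1784286  359.51831979]
0.03 [258.68566364 353.7100256 ]
```

View pics/scene2.png

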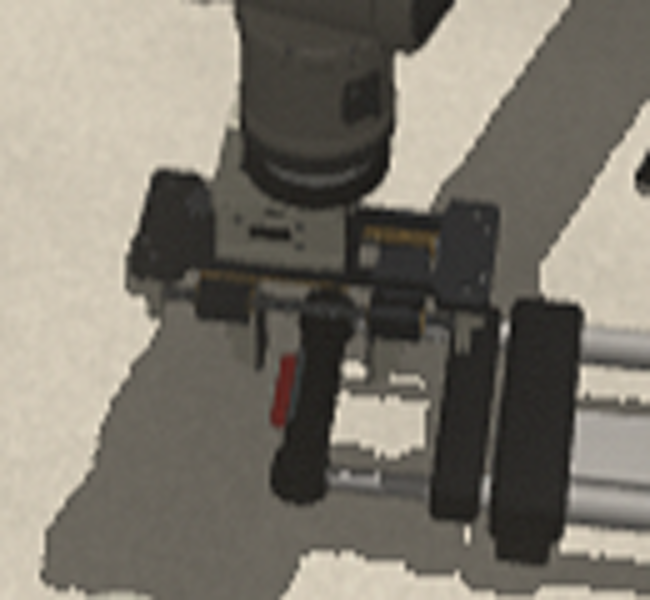

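>>> arm_command --deltas '[[[-1,-2.5,4],0],[[-1,-2.5,12],0],[[-1,-2.5,22],0],[[-1,-2.5,32],0],[[-1,-2.5,41],0],[[-1,-2.5,47],0],[[-1,-2.5,47],0],[[-1,-2.5,47],0]]'

```text
t: 2.92
tcp_pos: [0.5754, 0.0132, 0.0281]
eef_rot: [0.165, -3.136, -0.0]
ft_force: [-0.4, -0.9, -0.9]
finger_gap: 0.652
```

```bash
python3 - <<'E'
from h import *
n="scene";im=capture(n)[150:270,210:340]
to([.5756,.0135,.029])
cv2.imwrite(f'pics/{n}3.png',cv2.resize(im,None,fx=5,fy=5,interpolation=cv2.INTER_CUBIC))
E
```

```text
t 2.97 tcp [0.5758 0.0132 0.0286] yaw 96.02746386769107 tilt [-0.      0.0001] f [-0.2 -0.3  0.7] gap 59.7 q [-0.11  0.65  1.61  0.    0.88 -1.79]
delta mm [ 0.2  0.4 -0.4]
```

View pics/scene3.png

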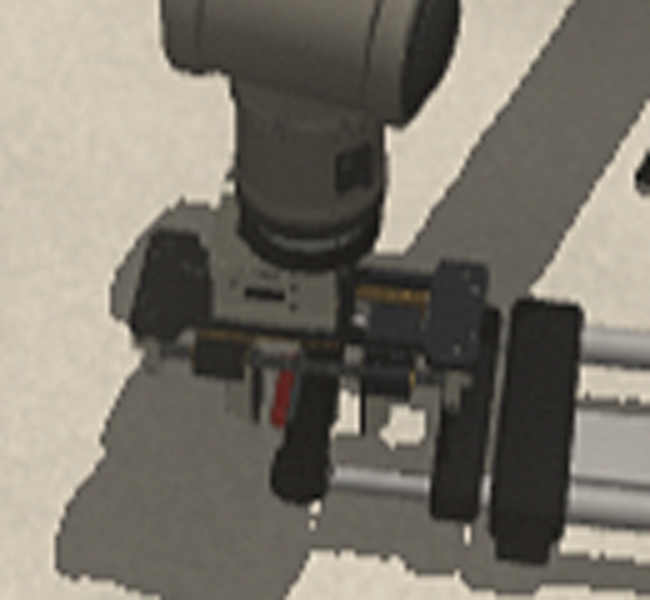

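The fingers straddle the bar: the outer one is at (258,395), outside the button at (283,398), and the inner one is at (362,400). Closing now.

>>> arm_command --deltas '[[[0,0,0],0],[[0,0,0],0],[[0,0,0],0],[[0,0,0],0],[[0,0,0],0],[[0,0,0],0],[[0,0,0],0],[[0,0,0],0]]' --grip -1 --squeeze 35

```text
t: 3.63
tcp_pos: [0.576, 0.0134, 0.0292]
eef_rot: [-0.166, 3.136, 0.0]
ft_force: [0.3, -0.2, 1.3]
finger_gap: 0.309
```

```bash
python3 - <<'E'
from h import *
n="scene";im=capture(n)[150:270,210:340]
to([.5756,.0135,.029])
cv2.imwrite(f'pics/{n}4.png',cv2.resize(im,None,fx=5,fy=5,interpolation=cv2.INTER_CUBIC))
E
```

```text
t 3.68 tcp [0.5758 0.0135 0.0289] yaw 96.03722189757397 tilt [0.0004 0.0004] f [-0.8  3.   3. ] gap 27.9 q [-0.11  0.65  1.61  0.    0.88 -1.79]
delta mm [ 0.2  0.  -0.1]
```

View pics/scene4.png

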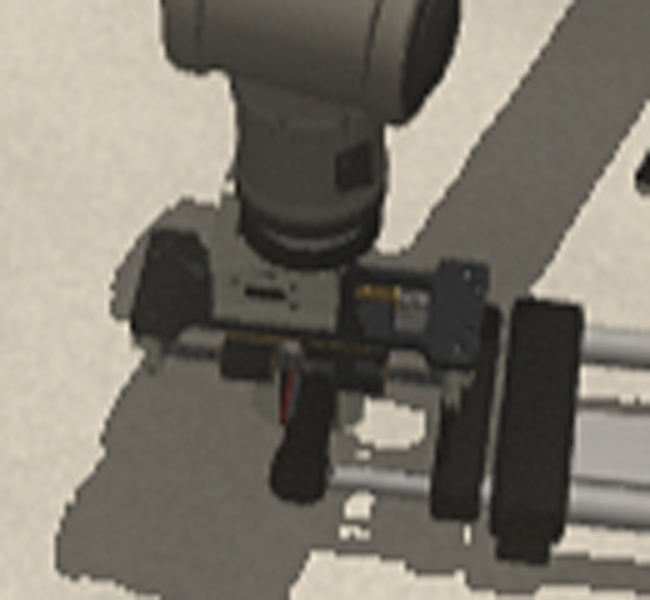

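The gap is 27.9 mm, which matches the button being fully in. Drawing now along tool -y, gently at first.

>>> arm_command --deltas '[[[0,-2,0],0],[[0,-5,0],0],[[0,-10,0],0],[[0,-16,0],0],[[0,-22,0],0],[[0,-27,0],0],[[0,-30,0],0],[[0,-30,0],0]]'

```text
t: 4.35
tcp_pos: [0.5789, -0.018, 0.0288]
eef_rot: [-0.164, 3.137, -0.001]
ft_force: [-1.4, -1.2, 4.9]
finger_gap: 0.299
```

```bash
python3 - <<'E'
from h import *
n="scene";im=capture(n)[150:310,190:450]
to([.5756,.0135,.029]); print(sense()["wrist_torque"])
cv2.imwrite(f'pics/{n}5.png',cv2.resize(im,None,fx=3,fy=3,interpolation=cv2.INTER_CUBIC))
E
```

```text
t 4.4 tcp [ 0.5788 -0.0177  0.0288] yaw 95.98703539854876 tilt [ 0.0001 -0.0006] f [-2.1 -1.6  4.8] gap 27.3 q [-0.16  0.66  1.6  -0.    0.88 -1.84]
delta mm [-0.  31.3 -0.2]
[-0.23923554  0.30667918  0.12895297]
```

View pics/scene5.png

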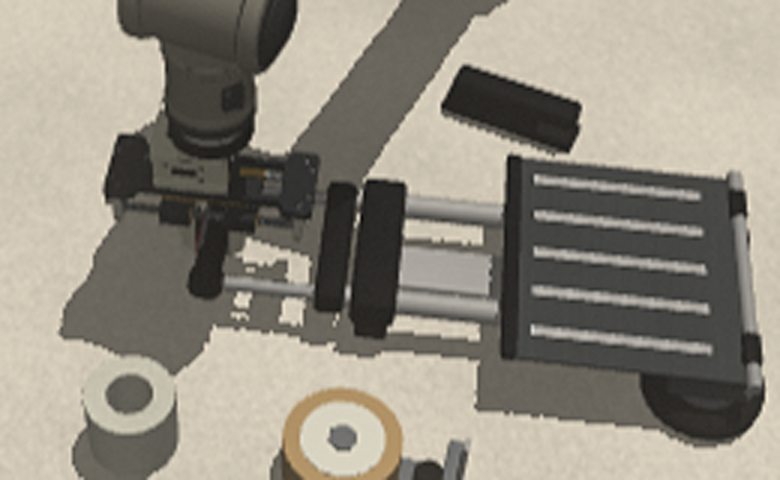

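The handle moved out about 31 mm and the body stayed put (plate edge still at (512,255)). Continuing to just short of the first stop.

>>> arm_command --deltas '[[[0,-4,0],0],[[0,-12,0],0],[[0,-24,0],0],[[0,-40,0],0],[[0,-56,0],0],[[0,-72,0],0],[[0,-84,0],0],[[0,-90,0],0]]'

```text
t: 5.07
tcp_pos: [0.5887, -0.1078, 0.0288]
eef_rot: [-0.163, 3.136, -0.0]
ft_force: [-0.0, 1.1, 5.0]
finger_gap: 0.298
```

```bash
python3 - <<'E'
from h import *
n="top";im=capture(n)[130:260,120:380]
to([.5756,.0135,.029]); print(sense()["wrist_torque"])
cv2.imwrite(f'pics/{n}6.png',cv2.resize(im,None,fx=3,fy=3,interpolation=cv2.INTER_CUBIC))
E
```

```text
t 5.12 tcp [ 0.5888 -0.1083  0.0288] yaw 95.95108425652246 tilt [ 0.0012 -0.0008] f [ 0.2 -2.   3.9] gap 27.3 q [-0.31  0.69  1.54 -0.    0.92 -1.98]
delta mm [  0.5 122.6  -0.3]
[-0.24009766  0.14934747  0.07888887]
```

View pics/top6.png

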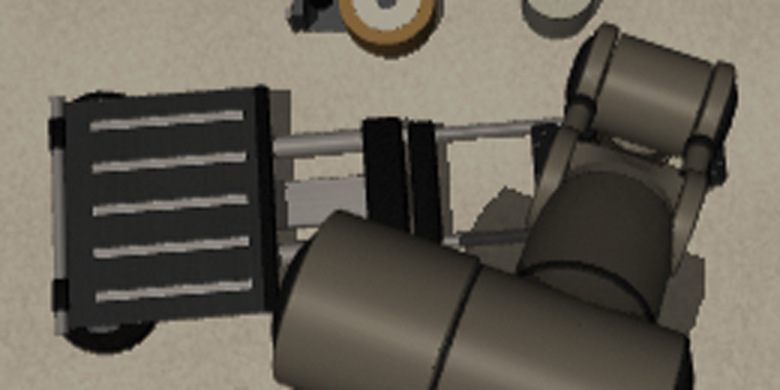

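The trolley body hasn't moved (plate front edge at px ≈209, before ≈208.5). Now going through the first detent slowly.

>>> arm_command --deltas '[[[0,-3,0],0],[[0,-8,0],0],[[0,-13,0],0],[[0,-18,0],0],[[0,-22,0],0],[[0,-26,0],0],[[0,-30,0],0],[[0,-34,0],0]]'

```text
t: 5.78
tcp_pos: [0.5922, -0.14, 0.0288]
eef_rot: [-0.166, 3.137, 0.0]
ft_force: [0.9, -0.1, 3.2]
finger_gap: 0.299
```

```bash
python3 - <<'E'
from h import *
n="top";im=capture(n)[130:260,120:380]
to([.5756,.0135,.029]); print(sense()["wrist_torque"])
cv2.imwrite(f'pics/{n}7.png',cv2.resize(im,None,fx=3,fy=3,interpolation=cv2.INTER_CUBIC))
E
```

```text
t 5.83 tcp [ 0.5924 -0.1413  0.0288] yaw 96.03428312748747 tilt [ 0.0011 -0.0011] f [ 2.2 -1.   4.2] gap 27.2 q [-0.36  0.7   1.51 -0.    0.93 -2.04]
delta mm [  0.4 155.7  -0.3]
[-0.07849218 -0.24765175  0.0624984 ]
```

View pics/top7.png

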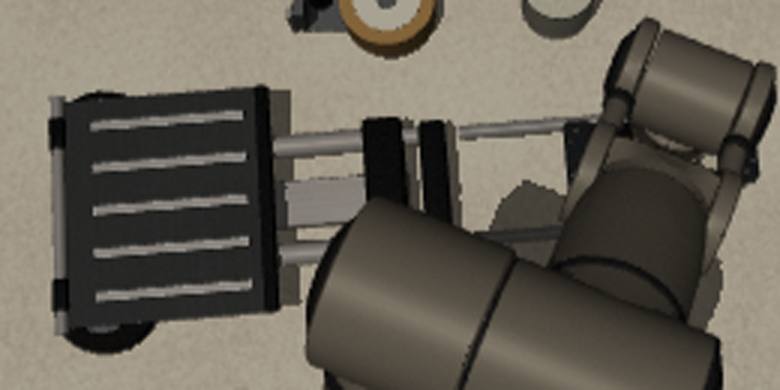

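The middle bracket has moved off the frame bracket (435 vs 424 in the crop) and the trolley is still. Continuing to about 262 mm.

>>> arm_command --deltas '[[[0,-5,0],0],[[0,-15,0],0],[[0,-30,0],0],[[0,-48,0],0],[[0,-66,0],0],[[0,-84,0],0],[[0,-98,0],0],[[0,-106,0],0]]'

```text
t: 6.5
tcp_pos: [0.6039, -0.2483, 0.0288]
eef_rot: [-0.162, 3.135, -0.002]
ft_force: [6.1, 2.6, 2.6]
finger_gap: 0.297
```

```bash
python3 - <<'E'
from h import *
n="top";im=capture(n)[130:260,120:380]
to([.5756,.0135,.029]); print(sense()["wrist_torque"])
cv2.imwrite(f'pics/{n}8.png',cv2.resize(im,None,fx=3,fy=3,interpolation=cv2.INTER_CUBIC))
E
```

```text
t 6.55 tcp [ 0.6041 -0.2495  0.0289] yaw 95.90732460196185 tilt [ 0.0031 -0.002 ] f [ 4.8 -1.1  2.6] gap 27.3 q [-0.51  0.77  1.36 -0.    1.01 -2.18]
delta mm [  1.2 264.6  -0.7]
[-0.14095869 -0.69205829  0.07346063]
```

View pics/top8.png

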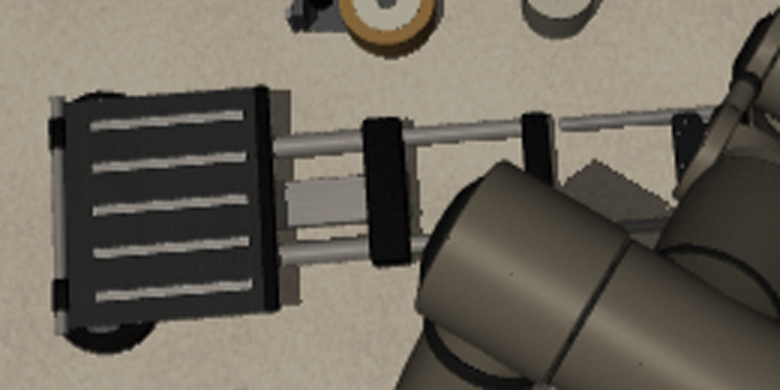

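The middle tubes are well out and the body hasn't moved. There's a small sideways force (about 5 N in +x), so I'll ease over 1.5 mm while drawing into the last click.

>>> arm_command --deltas '[[[-0.5,-2,0],0],[[-1,-4,0],0],[[-1.5,-6,0],0],[[-1.5,-8,0],0],[[-1.5,-10,0],0],[[-1.5,-12,0],0],[[-1.5,-14,0],0],[[-1.5,-15,0],0]]'

```text
t: 7.22
tcp_pos: [0.6052, -0.2595, 0.0287]
eef_rot: [0.166, -3.135, -0.003]
ft_force: [-1.4, 4.1, 6.2]
finger_gap: 0.295
```

```bash
python3 - <<'E'
from h import *
n="top";im=capture(n)[130:260,120:380]
to([.5756,.0135,.029]); print(sense()["wrist_torque"])
cv2.imwrite(f'pics/{n}9.png',cv2.resize(im,None,fx=3,fy=3,interpolation=cv2.INTER_CUBIC))
n="scene";im=capture(n)[150:310,130:450]
cv2.imwrite(f'pics/{n}9.png',cv2.resize(im,None,fx=2.5,fy=2.5,interpolation=cv2.INTER_CUBIC))
E
```

```text
t 7.27 tcp [ 0.6053 -0.26    0.0287] yaw 96.05277587659144 tilt [-0.0019  0.0011] f [-0.8  0.9  5.6] gap 27.1 q [-0.52  0.78  1.34  0.    1.03 -2.2 ]
delta mm [7.000e-01 2.751e+02 1.000e-01]
[ 0.15477201 -0.00894305  0.07395394]
```

View pics/top9.png

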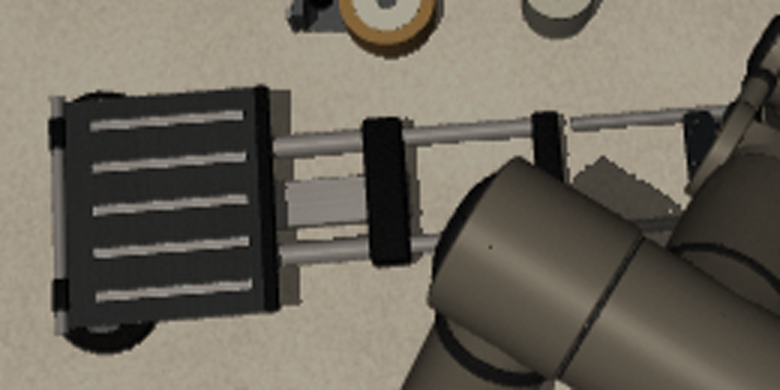

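View pics/scene9.png

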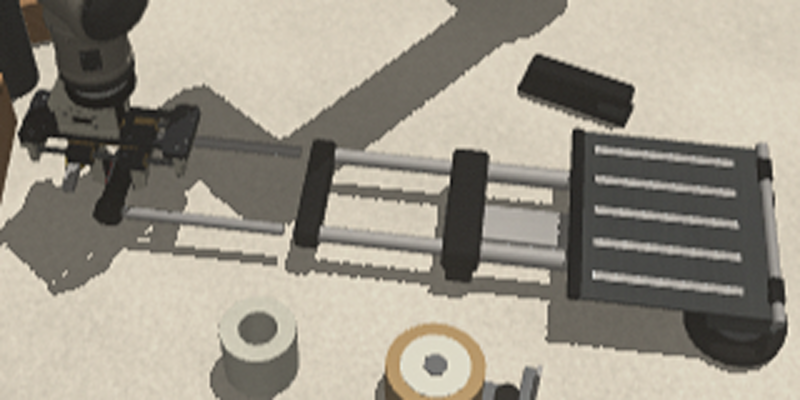

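Commanded draw is 275 mm. Now the last millimetres into the second click.

>>> arm_command --deltas '[[[0,-1,0],0],[[0,-2,0],0],[[0,-3,0],0],[[0,-4,0],0],[[0,-4.5,0],0],[[0,-5,0],0],[[0,-5,0],0],[[0,-5,0],0]]'

```text
t: 7.98
tcp_pos: [0.606, -0.2658, 0.0288]
eef_rot: [0.165, -3.136, 0.001]
ft_force: [-1.3, -0.8, 5.5]
finger_gap: 0.296
```

```bash
python3 - <<'E'
from h import *
for n in("top","scene"):
    im=capture(n)
    to([.5756,.0135,.029]); cv2.imwrite(f'pics/{n}10.png',im)
def band(f,r,c): return cv2.imread(f)[r[0]:r[1],c[0]:c[1]]
# body shift vs initial pic by phase correlation on the plate region
for n,r,c in (("top",(150,235),(132,212)),("scene",(205,295),(355,450))):
    a,b=[cv2.cvtColor(band(f"pics/{n}{k}.png",r,c),cv2.COLOR_BGR2GRAY).astype(np.float32) for k in (0,10)]
    print(n,cv2.phaseCorrelate(a,b))
E
```

```text
t 8.03 tcp [ 0.606  -0.2658  0.0288] yaw 96.02469774291121 tilt [-0.0009 -0.0004] f [-0.5 -0.3  5.2] gap 27.2 q [-0.53  0.78  1.33 -0.    1.03 -2.2 ]
delta mm [  0.9 281.   -0.3]
t 8.08 tcp [ 0.606  -0.2658  0.0288] yaw 96.02675590085612 tilt [-0.001  -0.0004] f [-1.8 -1.8  6. ] gap 27.2 q [-0.53  0.78  1.33 -0.    1.03 -2.2 ]
delta mm [  0.9 280.9  -0.3]
top ((0.6744845789701017, -0.076580380861067), 0.979500203397539)
scene ((-1.0966662589939915, 0.1440932733408431), 0.8841703604768824)
```

```bash
python3 - <<'E'
from h import *
g=lambda a:cv2.cvtColor(a,cv2.COLOR_BGR2GRAY).astype(np.float32)
a0=cv2.resize(cv2.imread("pics/top0.png")[130:260,120:380],None,fx=3,fy=3,interpolation=cv2.INTER_CUBIC)
w=(slice(80,290),slice(45,262))
for k in (6,7,8,9,10):
    b=cv2.imread(f"pics/top{k}.png")
    if k==10: b=cv2.resize(b[130:260,120:380],None,fx=3,fy=3,interpolation=cv2.INTER_CUBIC)
    print(k,np.array(cv2.phaseCorrelate(g(a0[w]),g(b[w]))[0])/3)
s0=cv2.imread("pics/scene0.png")
s1=cv2.imread("pics/scene10.png")
for nm,s in (("0",s0),("10",s1)):
  cv2.imwrite(f"pics/cmp{nm}.png",cv2.resize(s[195:300,330:455],None,fx=5,fy=5,interpolation=cv2.INTER_CUBIC))
sc5=cv2.imread("pics/scene5.png");a=cv2.resize(s0[150:310,190:450],None,fx=3,fy=3,interpolation=cv2.INTER_CUBIC);w=(slice(150,440),slice(500,775))
print(5,np.array(cv2.phaseCorrelate(g(a[w]),g(sc5[w]))[0])/3)
sc9=cv2.imread("pics/scene9.png");a=cv2.resize(s0[150:310,130:450],None,fx=2.5,fy=2.5,interpolation=cv2.INTER_CUBIC);w=(slice(125,375),slice(565,795))
print(9,np.array(cv2.phaseCorrelate(g(a[w]),g(sc9[w]))[0])/2.5)
# stationary reference: tape gun
for n,w in (("top",(slice(80,150),slice(210,330))),("scene",(slice(270,360),slice(270,350)))):
  print(n,cv2.phaseCorrelate(g(cv2.imread(f"pics/{n}0.png")[w]),g(cv2.imread(f"pics/{n}10.png")[w])))
E
```

```text
6 [ 0.59341279 -0.00977642]
7 [ 0.57776757 -0.00180777]
8 [ 0.58319829 -0.01566437]
9 [ 0.59057362 -0.00984789]
10 [ 0.58953807 -0.00211899]
5 [-0.48889962 -0.04300035]
9 [-0.57746955 -0.01330199]
top ((-0.0016960543630446523, -0.019938010148514707), 1.0044991972269834)
scene ((0.0660461290512444, -0.026246798315099795), 1.0015496393707064)
```

View pics/top10.png

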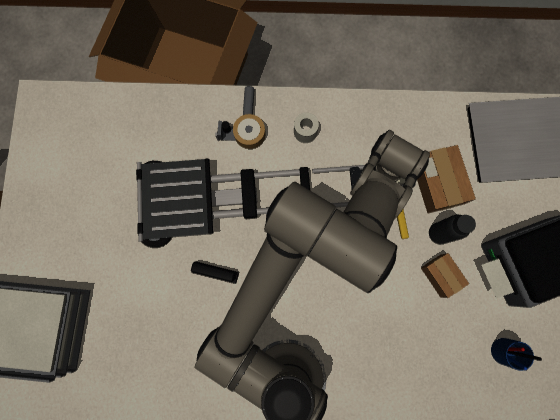

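The body shifted about 1.7 mm right at the start (grasp or unlatch) and hasn't moved since. I'll measure the middle bracket's travel to confirm the second stop.

```bash
python3 - <<'E'
from h import *
U=4
a=cv2.imread("pics/top0.png");b=cv2.imread("pics/top10.png");
up=lambda i:cv2.resize(i,None,fx=U,fy=U,interpolation=cv2.INTER_CUBIC)
for nm,i in(("a",a),("b",b)): cv2.imwrite(f"pics/st{nm}.png",up(i[160:225,230:340])) 
# row profiles (dark = bracket) along the tube rows near bracket's upper end
for nm,i,c in (("0",a,(240,310)),("10",b,(240,330))):
    g=cv2.cvtColor(i,cv2.COLOR_BGR2GRAY)
    for r in (171,173,175,177,179): print(nm,r,list(g[r,c[0]:c[1]]))
E
```

```text
0 171 [np.uint8(6), np.uint8(10), np.uint8(10), np.uint8(8), np.uint8(9), np.uint8(9), np.uint8(9), np.uint8(9), np.uint8(8), np.uint8(8), np.uint8(8), np.uint8(5), np.uint8(4), np.uint8(61), np.uint8(60), np.uint8(30), np.uint8(7), np.uint8(5), np.uint8(5), np.uint8(7), np.uint8(9), np.uint8(9), np.uint8(5), np.uint8(27), np.uint8(63), np.uint8(59), np.uint8(64), np.uint8(144), np.uint8(144), np.uint8(143), np.uint8(144), np.uint8(143), np.uint8(142), np.uint8(143), np.uint8(141), np.uint8(144), np.uint8(147), np.uint8(111), np.uint8(113), np.uint8(78), np.uint8(86), np.uint8(52), np.uint8(4), np.uint8(5), np.uint8(8), np.uint8(8), np.uint8(10), np.uint8(8), np.uint8(6), np.uint8(6), np.uint8(4), np.uint8(13), np.uint8(66), np.uint8(64), np.uint8(151), np.uint8(153), np.uint8(151), np.uint8(147), np.uint8(149), np.uint8(150), np.uint8(149), np.uint8(146), np.uint8(150), np.uint8(146), np.uint8(148), np.uint8(146), np.uint8(146), np.uint8(149), np.uint8(145), np.uint8(144)]
0 173 [np.uint8(7), np.uint8(10), np.uint8(8), np.uint8(11), np.uint8(10), np.uint8(12), np.uint8(9), np.uint8(
[... 9714 characters left out ...]
8(161), np.uint8(158), np.uint8(156), np.uint8(160), np.uint8(159), np.uint8(159), np.uint8(161), np.uint8(162), np.uint8(160), np.uint8(160), np.uint8(160), np.uint8(160), np.uint8(161), np.uint8(160), np.uint8(155), np.uint8(153), np.uint8(159), np.uint8(158), np.uint8(32), np.uint8(11), np.uint8(10), np.uint8(11), np.uint8(10), np.uint8(13), np.uint8(11), np.uint8(10), np.uint8(9), np.uint8(28), np.uint8(68), np.uint8(156), np.uint8(155), np.uint8(158), np.uint8(161), np.uint8(161), np.uint8(160), np.uint8(156), np.uint8(160), np.uint8(156), np.uint8(157), np.uint8(160), np.uint8(156), np.uint8(159), np.uint8(161), np.uint8(159), np.uint8(155), np.uint8(158), np.uint8(160), np.uint8(155)]
```

View pics/stb.png

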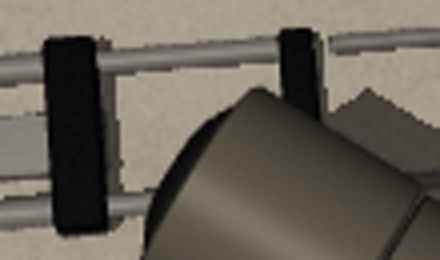

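>>> arm_command --deltas '[[[0,-0.5,0],0],[[0,-1,0],0],[[0,-1,0],0],[[0,-1,0],0],[[0,-1,0],0],[[0,-1,0],0],[[0,-1,0],0],[[0,-1,0],0]]'

```text
t: 8.75
tcp_pos: [0.6061, -0.2662, 0.0287]
eef_rot: [0.165, -3.136, -0.001]
ft_force: [-0.2, -0.2, 5.4]
finger_gap: 0.298
```

```bash
python3 - <<'E'
from h import *
g=lambda a:cv2.cvtColor(a,cv2.COLOR_BGR2GRAY).astype(np.float32)
im=capture("top"); to([.5756,.0135,.029]); cv2.imwrite("pics/top11.png",im)
b=cv2.imread("pics/top10.png");c=cv2.imread("pics/top0.png");w=(slice(150,235),slice(132,212))
print(cv2.phaseCorrelate(g(b[w]),g(im[w])),cv2.phaseCorrelate(g(c[w]),g(im[w])))
w=(slice(160,176),slice(290,318));print("bracket",cv2.phaseCorrelate(g(b[w]),g(im[w])))
E
```

```text
t 8.8 tcp [ 0.6061 -0.2663  0.0287] yaw 96.03346620157916 tilt [-0.0013  0.0003] f [-0.8  0.5  5.9] gap 27.6 q [-0.53  0.78  1.33 -0.    1.03 -2.21]
delta mm [ 9.000e-01  2.814e+02 -1.000e-01]
((0.007094968685159131, 0.02875823081043194), 0.9966165925396814) ((0.6800332799087698, -0.07894488462360982), 0.972818925778071)
bracket ((-0.09004050595324031, 0.023313181656330784), 1.0052805483341216)
```

>>> arm_command --deltas '[[[0,-0.5,0],0],[[0,-1,0],0],[[0,-1.5,0],0],[[0,-1.5,0],0],[[0,-1.5,0],0],[[0,-1.5,0],0],[[0,-1.5,0],0],[[0,-1.5,0],0]]'

```text
t: 9.47
tcp_pos: [0.6062, -0.2675, 0.0287]
eef_rot: [0.165, -3.136, -0.001]
ft_force: [-1.5, 1.8, 5.8]
finger_gap: 0.294
```

```bash
python3 - <<'E'
from h import *
g=lambda a:cv2.cvtColor(a,cv2.COLOR_BGR2GRAY).astype(np.float32)
im=capture("top"); to([.5756,.0135,.029]); cv2.imwrite("pics/top12.png",im)
b=cv2.imread("pics/top10.png");c=cv2.imread("pics/top0.png");w=(slice(150,235),slice(132,212))
print(cv2.phaseCorrelate(g(b[w]),g(im[w])),cv2.phaseCorrelate(g(c[w]),g(im[w])))
w=(slice(160,176),slice(290,318));print("bracket",cv2.phaseCorrelate(g(b[w]),g(im[w])))
print(sense()["wrist_torque"])
E
```

```text
t 9.52 tcp [ 0.6062 -0.2675  0.0287] yaw 96.03455125267259 tilt [-0.0015  0.0007] f [-1.1  1.8  7.2] gap 27.4 q [-0.53  0.78  1.33 -0.    1.03 -2.21]
delta mm [  0.9 282.7  -0. ]
((-0.007447057878309238, 0.035725290221066075), 1.0074712415536244) ((0.6896086828510448, -0.07982939683857637), 0.9873606797059377)
bracket ((-0.03316893222959827, 0.10921541389022682), 1.0414294838905334)
[0.16278425 0.16344396 0.05901195]
```

>>> arm_command --deltas '[[[0,-0.5,0],0],[[0,-1,0],0],[[0,-1.5,0],0],[[0,-1.5,0],0],[[0,-1.5,0],0],[[0,-1.5,0],0],[[0,-1.5,0],0],[[0,-1.5,0],0]]'

```text
t: 10.18
tcp_pos: [0.6062, -0.2675, 0.0286]
eef_rot: [0.166, -3.135, -0.005]
ft_force: [-1.3, 6.1, 7.7]
finger_gap: 0.294
```

```bash
python3 - <<'E'
from h import *
g=lambda a:cv2.cvtColor(a,cv2.COLOR_BGR2GRAY).astype(np.float32)
im=capture("top"); to([.5756,.0135,.029]); cv2.imwrite("pics/top13.png",im)
b=cv2.imread("pics/top10.png");c=cv2.imread("pics/top0.png");w=(slice(150,235),slice(132,212))
print(cv2.phaseCorrelate(g(b[w]),g(im[w])))
w=(slice(160,176),slice(290,318));print("bracket",cv2.phaseCorrelate(g(b[w]),g(im[w])))
print(sense()["wrist_torque"])
im=capture("scene");cv2.imwrite("pics/scene13.png",im);b=cv2.imread("pics/scene10.png")
to([0,0,0])
for k,i in((10,b),(13,im)):cv2.imwrite(f"pics/sg{k}.png",cv2.resize(i[190:270,130:280],None,fx=5,fy=5,interpolation=cv2.INTER_CUBIC))
for nm,w in (("boss",(slice(220,245),slice(160,185))),("bracket",(slice(200,252),slice(245,268))),("body",(slice(205,295),slice(355,450)))):print(nm,cv2.phaseCorrelate(g(b[w]),g(im[w])))
E
```

```text
t 10.23 tcp [ 0.6062 -0.2676  0.0286] yaw 96.04772522778649 tilt [-0.0023  0.0028] f [-1.1  6.   7.6] gap 27.6 q [-0.53  0.78  1.33  0.    1.04 -2.21]
delta mm [  0.8 282.7   0.5]
((-0.007871192972501717, 0.03013096166937146), 0.9979413876268599)
bracket ((0.08120182040515544, 0.14591474532571347), 1.0423475166161855)
[0.81608881 0.16511384 0.0469076 ]
t 10.28 tcp [ 0.6062 -0.2675  0.0286] yaw 96.05157492696262 tilt [-0.0024  0.0028] f [-1.2  5.3  7.4] gap 27.5 q [-0.53  0.78  1.33  0.    1.04 -2.21]
delta mm [574.5 329.9  30.8]
boss ((0.06358141060303524, 0.46401416302092), 1.0459536462783814)
bracket ((-0.27852586620332254, -0.12131681324830978), 1.0133173392142778)
body ((-0.002322450180145097, 0.010802596834523115), 0.9948821273114946)
```

View pics/sg13.png

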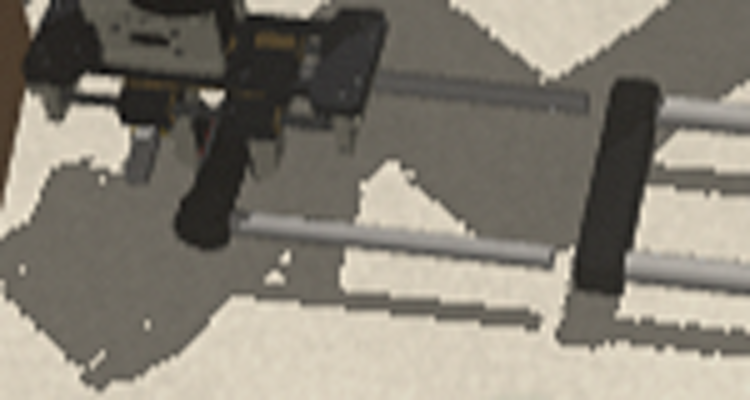

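The TCP has stopped advancing (282.7 mm) and the force is rising to 6 N, with no body motion. I'll add 1 mm to get above the 8 N detent force, still below 12 N, to be sure it is home.

>>> arm_command --deltas '[[[0,-0.5,0],0],[[0,-1,0],0],[[0,-1,0],0],[[0,-1,0],0],[[0,-1,0],0],[[0,-1,0],0],[[0,-1,0],0],[[0,-1,0],0]]'

```text
t: 10.95
tcp_pos: [0.6062, -0.2676, 0.0286]
eef_rot: [0.166, -3.134, -0.007]
ft_force: [-1.8, 8.7, 8.7]
finger_gap: 0.296
```

```bash
python3 - <<'E'
from h import *
g=lambda a:cv2.cvtColor(a,cv2.COLOR_BGR2GRAY).astype(np.float32)
im=capture("top"); to([.5756,.0135,.029]); cv2.imwrite("pics/top14.png",im)
b=cv2.imread("pics/top10.png");w=(slice(150,235),slice(132,212))
print(cv2.phaseCorrelate(g(b[w]),g(im[w])))
w=(slice(160,176),slice(290,318));print("bracket",cv2.phaseCorrelate(g(b[w]),g(im[w])))
E
```

```text
t 11.0 tcp [ 0.6062 -0.2676  0.0286] yaw 96.06236340514431 tilt [-0.0029  0.0043] f [-0.7  9.9  8.3] gap 27.4 q [-0.53  0.78  1.32  0.    1.04 -2.21]
delta mm [  0.7 282.7   0.9]
((0.015134959358306332, 0.029831066489002467), 0.9973969830407037)
bracket ((0.05325199495919364, 0.12960371006491034), 1.0272700610260168)
```

At 9–10 N neither the handle nor the body moves, so it is fully home. Now I'll ease the pull to a slight outward bias and lift along the arc about the wheel end.

>>> arm_command --deltas '[[[0,1,0],0],[[0,1.5,-2],0],[[0,1.8,-6],0],[[0,2.2,-11],0],[[0,2.8,-17],0],[[0,3.4,-23],0],[[0,3.9,-28],0],[[0,4.1,-30],0]]'

```text
t: 11.67
tcp_pos: [0.606, -0.2651, 0.059]
eef_rot: [0.166, -3.135, -0.002]
ft_force: [-2.3, 5.0, -9.0]
finger_gap: 0.305
```

```bash
python3 - <<'E'
from h import *
im=capture("scene"); to([.5756,.0135,.029]); cv2.imwrite("pics/scene15.png",im[150:330,100:460]); print(sense()["wrist_torque"])
E
```

```text
t 11.72 tcp [ 0.606  -0.2651  0.0592] yaw 96.0503980236875 tilt [-0.0016  0.0014] f [-2.5  5.8 -9.1] gap 27.6 q [-0.53  0.75  1.31  0.    1.09 -2.2 ]
delta mm [  0.9 280.2  30.6]
[ 0.10768351  0.25627151 -0.01713976]
```

View pics/scene15.png

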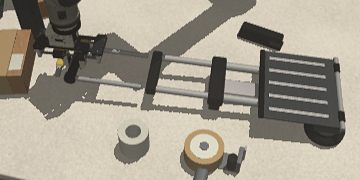

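The lift is going well: 9 N load and 5 N outward pull. Continuing to +80 mm.

>>> arm_command --deltas '[[[0,0.4,-3],0],[[0,1.0,-9],0],[[0,2.0,-17],0],[[0,3.2,-26],0],[[0,4.6,-35],0],[[0,5.9,-43],0],[[0,6.9,-49],0],[[0,7.2,-51],0]]'

```text
t: 12.38
tcp_pos: [0.6059, -0.2582, 0.1113]
eef_rot: [-0.166, 3.137, 0.001]
ft_force: [-1.4, 5.9, -10.1]
finger_gap: 0.3
```

>>> arm_command --deltas '[[[0,0,0],0],[[0,0,0],0],[[0,0,0],0],[[0,0,0],0],[[0,0,0],0],[[0,0,0],0],[[0,0,0],0],[[0,0,0],0]]'

```text
t: 13.05
tcp_pos: [0.6057, -0.2584, 0.1101]
eef_rot: [0.165, -3.137, -0.001]
ft_force: [-0.6, 5.4, -9.4]
finger_gap: 0.298
```

```bash
python3 - <<'E'
from h import *
g=lambda a:cv2.cvtColor(a,cv2.COLOR_BGR2GRAY).astype(np.float32)
for n in ("scene","top"):
    im=capture(n); to([.5756,.0135,.029]); cv2.imwrite(f"pics/{n}16.png",im); print(sense()["wrist_torque"])
c=cv2.imread("pics/scene16.png");cv2.imwrite("pics/sc16.png",cv2.resize(c[130:330,80:460],None,fx=2.1,fy=2.1,interpolation=cv2.INTER_CUBIC))
for n,w in (("top",(slice(150,250),slice(130,170))),):
  print(cv2.phaseCorrelate(g(cv2.imread("pics/top14.png")[w]),g(cv2.imread("pics/top16.png")[w])))
E
```

```text
t 13.1 tcp [ 0.6056 -0.2584  0.1101] yaw 96.03040593444105 tilt [-0.0005  0.0008] f [-1.7  5.4 -9.2] gap 27.6 q [-0.52  0.69  1.27  0.    1.18 -2.2 ]
delta mm [  1.3 273.5  81.4]
[-0.0300084   0.12791863 -0.04025792]
t 13.15 tcp [ 0.6057 -0.2584  0.1102] yaw 96.03042621521915 tilt [-0.0005  0.0007] f [-1.4  4.3 -9.9] gap 28.0 q [-0.52  0.69  1.27  0.    1.18 -2.2 ]
delta mm [  1.3 273.5  81.4]
[ 0.10065741  0.11179954 -0.07785463]
((-0.6360231974947474, -0.20251057709195663), 0.6191289186477661)
```

View pics/sc16.png

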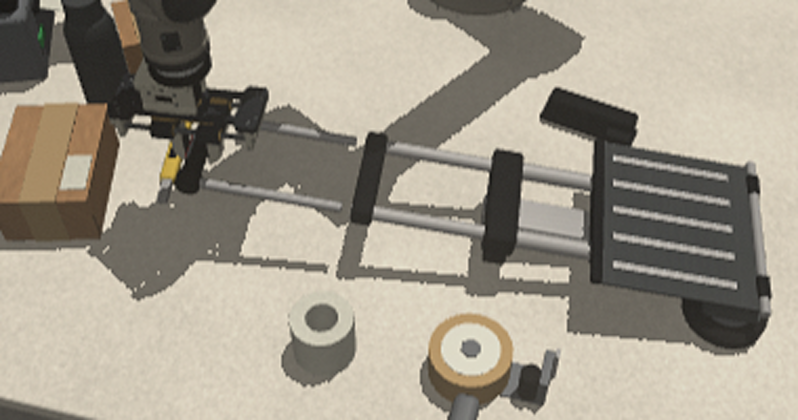

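View pics/top16.png

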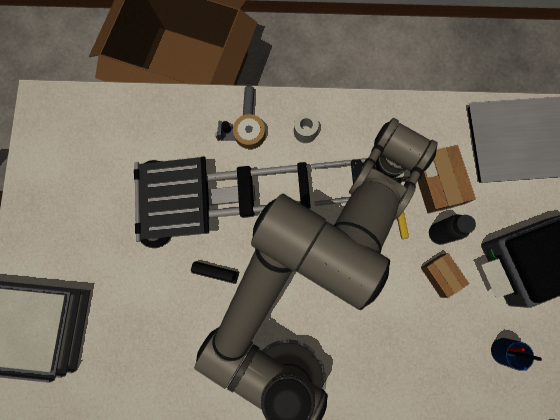

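Grip lifted about 81 mm, wheel end still on the desk, handle held taut at the stop, and the other things haven't moved. Handing in.

```bash
python3 -c "
from h import *
g=lambda a:cv2.cvtColor(a,cv2.COLOR_BGR2GRAY).astype(np.float32)
a,b=cv2.imread('pics/top0.png'),cv2.imread('pics/top16.png')
for n,w in (('parcel',(slice(165,210),slice(438,475))),('box',(slice(250,300),slice(420,470))),('roll',(slice(112,145),slice(290,325)))): print(n,cv2.phaseCorrelate(g(a[w]),g(b[w])))
print(hand_in())"
```

```text
parcel ((-0.02718750257069047, 0.46746038022575576), 1.0069504098759756)
box ((0.020480909665124614, 0.0009324921692304144), 0.9873174989700317)
roll ((0.02927757413349852, 0.0032393142102300487), 0.9956864749575839)
the job is handed in; nothing more can be done
None
```

The handle is fully extended and lifted, and I've handed the job in with the gripper still holding it up for you. It took about 13 s.

- **Grip and button:** I pinched the black grip from above. The gap settled at about 27.5 mm, against 28 mm with the button in, so it is squeezed in.
- **Draw:** I pulled the handle straight out past the first stop to the second. At the end, a 9–10 N pull moved neither the handle nor the body, so it is at the hard stop. The gripper had travelled about 282.7 mm against 280 mm nominal. The pictures put the middle-tube travel at about 138–140 mm, which agrees with the 140 mm stop but can't settle the last 2 mm.
- **Lift:** I raised the grip about 81 mm along the arc, with the wheel end still on the desk. The last readings were about a 9–10 N load and a 4–5 N outward pull that keeps the handle against its stop.

**Checks that were off or uncertain:**
- The trolley body shifted about 1.7 mm early on, during the grasp or the first 30 mm of draw. It didn't move during the rest of the draw.
- During the lift, the picture of the wheel end shifted about 0.6 px. I put that down to the tilt.
- The small box and label roll did not move. The parcel check showed about 0.5 px in a patch where the arm and its shadow come close. The forces showed no sign of contact, but I didn't look into it further.
- I judged the flask, cutter, stapler and tape gun only by eye in the final pictures, and they looked unmoved.

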